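# Load the conservator's caddy and hold it up off the bronze

### The job

Stand the red-lidded jar upright in the empty corner of the plywood caddy (set it down in there, don't drop it), and only then take the caddy by its hand rail and lift it about 15 cm off the bronze plaque, contents and all, without dragging it. Keep holding it there, level and still, so that I can wipe the bronze underneath: the program finishes while the robot holds the caddy in the air. Keep the gripper off the bronze and leave the white dish on it and the other jars on the bench where they are.

Things in the scene. Friction and masses are not known exactly. Their poses are not given: they have to be found in the camera images.
- red_jar_center (a point): The jar to load: amber screw-top jar, paper label, RED lid, 95 mm tall, 0.14 kg. Glass body 52 mm across; lid 50 mm across, from 73 to 95 mm above the underside. The point is on its axis, half-way up (47.5 mm); z up. It stands on the bench to the robot's right; the red, white and blue lidded jars differ only in their lids and change places.
- caddy: Loose birch-plywood carrying caddy standing on white tissue on the plaque; origin: centre of its underside. 176 x 176 mm; outer walls and two crossing partitions 46 mm high, floor 6 mm thick, four square corner wells. Two end boards at x = +/-84 mm, 46 mm wide, 145 mm high, carry the hand rail above. Empty 0.36 kg, loaded about 0.74 kg.
- caddy_grip (a point): Middle of the caddy's hand rail, 130 mm above the caddy's underside; x runs along the rail, y across it, z up. The straight wooden rail is 160 mm long (x), 20 mm wide (y), 30 mm deep, so its top is 145 mm above the underside. The loaded caddy balances near this point.
- caddy_well (a point): Centre of the floor of the caddy's EMPTY corner well (41.5 mm from the rail's middle towards -x and -y of the caddy, 6 mm above its underside). The well is about 77 x 79 mm inside, its walls 40 mm above its floor. Same axes as the caddy.
- black_jar_center (a point): Black-lidded jar of the same shape as the red one (95 mm tall, 52 mm across), already standing in the caddy's corner opposite the empty well (+x, +y). The point is its centre, half-way up. It stays in the caddy.
- green_tin_center (a point): Low round tin with a green lid, 64 mm across, 34 mm tall, in the caddy's corner at +x, -y, beside the empty well. The point is its centre, half-way up. It stays in the caddy.
- yellow_tin_center (a point): Low round tin with a yellow lid, 64 mm across, 34 mm tall, in the caddy's corner at -x, +y, beside the empty well. The point is its centre, half-way up. It stays in the caddy.
- plaque: Cast bronze memorial plaque lying fixed on the bench, 440 mm (x) by 620 mm (y); origin under its centre at bench height. Its flat field, on which the caddy stands, is 20 mm above the bench; its moulded border (outer 30 mm) and a shield in relief at its +y end rise to 32 mm, small ornaments to 39 mm.
- white_jar_center (a point): Jar with a WHITE lid, same shape as the red one, on the bench; the point is its centre, half-way up. Not to be moved.
- blue_jar_center (a point): Jar with a BLUE lid, same shape as the red one, on the bench; the point is its centre, half-way up. Not to be moved.
- dish: Round white plastic dish, 72 mm across, 26 mm tall, open, standing on the plaque's field beside the shield; origin at the centre of its underside. Not to be moved.
There are look-alikes about, which are no part of the job. Leave any purple look-alike of the part that bears green_tin_center alone.

How it is judged (in metres and radians):
On the way, in this order (a step that is already met when the one before it is completed fails the run):
1. the red-lidded jar stands upright in the empty well, let go, the caddy still standing in its place on the plaque (x of red_jar_center in the frame of caddy_grip between -0.0635 and -0.0195 m and y of red_jar_center in the frame of caddy_grip between -0.0635 and -0.0195 m and z of red_jar_center in the frame of caddy_grip between -0.0885 and -0.0645 m and angle between red_jar_center's own z axis and vertical below 0.2 rad and contact force between the fingers and red_jar below 0.1 N and distance of caddy_grip from where it was at the start of the episode below 0.03 m and contact force between caddy and plaque above 1 N and linear speed of red_jar below 0.05 m/s), for 0.2 s.
2. the caddy is lifted at least 10 cm clear of the plaque, level and still, the red jar standing in it (height (world z) of caddy_grip between 0.25 and 0.36 m and angle between caddy_grip's own z axis and vertical below 0.12 rad and contact force between the fingers and caddy above 2 N and contact force between caddy and plaque below 0.1 N and distance between the grasp point and caddy_grip below 0.085 m and linear speed of caddy below 0.03 m/s and angular speed of caddy below 0.15 rad/s and x of red_jar_center in the frame of caddy_grip between -0.0635 and -0.0195 m and y of red_jar_center in the frame of caddy_grip between -0.0635 and -0.0195 m and z of red_jar_center in the frame of caddy_grip between -0.0885 and -0.0645 m and angle between red_jar_center's own z axis and vertical below 0.2 rad), for 0.5 s.
At the end, for the whole second after the job is handed in: Caddy held by its rail, underside 10 to 21 cm above the plaque's field, tilt under 0.12 rad, slower than 3 cm/s and 0.15 rad/s, fingers pressing over 2 N, no contact with the plaque; red jar upright (0.2 rad) in its well, black jar and both tins still in theirs (all of step 2 and contact force between the fingers and red_jar below 0.1 N and x of black_jar_center in the frame of caddy_grip between 0.0195 and 0.0635 m and y of black_jar_center in the frame of caddy_grip between 0.0195 and 0.0635 m and z of black_jar_center in the frame of caddy_grip between -0.0885 and -0.0645 m and x of green_tin_center in the frame of caddy_grip between 0.0195 and 0.0635 m and y of green_tin_center in the frame of caddy_grip between -0.0635 and -0.0195 m and z of green_tin_center in the frame of caddy_grip between -0.119 and -0.095 m and x of yellow_tin_center in the frame of caddy_grip between -0.0635 and -0.0195 m and y of yellow_tin_center in the frame of caddy_grip between 0.0195 and 0.0635 m and z of yellow_tin_center in the frame of caddy_grip between -0.119 and -0.095 m); the arm keeps its last pose, push and grip.
It fails at once if the caddy is tipped by more than 0.35 rad or the red jar by more than 0.8 rad (angle between caddy_grip's own z axis and vertical above 0.35 rad or angle between red_jar_center's own z axis and vertical above 0.8 rad).
It fails at once if the red jar is dropped (falls free at more than 0.6 m/s) (linear speed of red_jar above 0.6 m/s and contact force between the fingers and red_jar below 0.05 N).
It fails at once if the caddy is dragged over the bronze (more than 4 cm off its place while still resting on it) (distance of caddy_grip from where it was at the start of the episode above 0.04 m and contact force between caddy and plaque above 0.5 N).
It fails at once if the gripper or arm presses on the bronze with more than 3 N (contact force between any of the fingers, the arm and plaque above 3 N).
It fails at once if the white-lidded jar, blue-lidded jar or dish is moved by more than 3 cm (distance of any of white_jar_center, blue_jar_center, dish from where it was at the start of the episode above 0.03 m).
It also fails if it takes over 53 s, if anything falls off the work surface, if the arm or the gripper's body presses on something with over 40 N, if the wrist force passes 120 N, or if a joint passes its speed limit or range.

### The arm

A 6-joint arm with a two-finger parallel gripper is mounted at the origin on the work surface. World frame = base frame: x ahead of the robot, y to its left, z up, the work surface at z = 0. Lengths are in mm, angles in rad, forces in N, time in s.
With the tool pointing down it reaches from about 350 to 875 mm from the base axis. Payload 4.2 kg.
Tool frame: the origin (TCP) lies between the finger pads; the fingertips stand 11 mm ahead of it and the grasp point (between the pads) lies 8 mm behind it; z points along the fingers, y is the direction in which the jaws open and shut (so a half turn about z gives the same grasp; the last joint's range is limited). The gripper opens to 85 mm and grips with 20 to 120 N. Pads are 22 mm wide; open, the fingers measure 114 mm over their backs; the gripper's body (76 mm by 85 mm) begins 54 mm behind the grasp point. The pads swing forward as they close: fully open they stand 13 mm farther back than shut.
Start: joints at [1.421, 0.385, 0.008, 0, -1.194, -0.259], TCP at [248.409, 573.491, 242.312] pointing down, gripper open.
Joint ranges: [-3.14, 3.14], [-1.21, 2.06], [-1.07, 1.41], [-3.16, 2.05], [-2.99, -0.16], [-3.1, 3.1]. Speed limits (rad/s): [2.79, 2.79, 3.14, 3.14, 3.14, 3.14].

### API

Orientations are given as a unit quaternion [x, y, z, w].
In Python, from bench import * gives the robot as it stands.
- The arm moves only by the tool servo_tool, never from a script. Its argument "rows" is a list of rows, each a list of 7 numbers: the opening, from 0 (shut) to 1 (fully open), then the shift along the tool's x, y, z in cm, then the turn, a rotation vector about the tool's x, y, z in degrees. A call has 1 to 12 rows; each row shifts and turns the commanded pose from where the row before left it, along the tool's axes as they then stand; what a row does not reach is not made up. A row lasts 1/10 s, in which the tool goes at most 50 mm and 8.59 degrees, less where a joint would pass 70% of its speed; a pose out of reach is approached as far as the arm can. A call is refused whole if a number of a shift passes 5 or a number of a turn 8.59, either way. A call with a gripper value outside its range is refused whole. The fingers move at their own pace and stop on an object; the grip force is fixed at half the most. Time passes only in rows, so rows that do not move let the fingers close. It gives the time, the measured TCP pose, the force and the opening at its end, in the units of the state.
- read_state(): the state, without advancing time (a new reading comes with each control period).
- get_image(name): name is "scene" or "top" or "wrist"; returns a dict with "image" (480x640x3 uint8, red, green, blue), "mtx" (3x3 intrinsics, pixels), "extrinsics" (4x4, takes a point from camera to world coordinates). Camera axes: x right, y up, looking along -z (the intrinsics and any distortion apply to the point x, -y, -z); pixel columns grow to the right and rows downward; lengths in mm; the calibration is good to about 2 mm. The wrist camera is an equidistant fisheye: a pixel r from the principal point sees the ray r / f radians off the axis. A picture is of the moment at which its call begins. There is no depth.
- job_done(): hands the job in, once; it reports no verdict.
The state is a dict: "clock": time; "joints": joint angles; "joint_vel": joint speeds; "joint_efforts": joint torques, N m; "position": TCP position; "ee_rot": TCP orientation; "contact_force": force on the tool from outside, world axes, zero at the start; "wrist_torque": the same for the moment, N m; "gripper_width": finger opening in mm.
Only numpy, scipy, OpenCV 4.12 (cv2) and the standard library are available. Lean on these libraries where they do the work, as an engineer would, in place of code of your own. Each camera call takes 0.05 s, during which the arm holds its last target. There are 200 camera calls.

## Working session

There is one attempt and no reset: what is moved stays moved. The work goes in short steps, Python scripts to look and compute and a tool call to move; the robot and the scene stay as the last step left them, time stands still between calls to the robot, and variables do not carry over. Pictures are saved under pics/ and viewed, about 8 in all and at most 12, crops included, and the job is handed in when it is done.

Besides the shell and the picture viewer there is one more tool, called after ">>>" as name(argument=value, ...), one argument or row to a line, values as JSON. servo_tool: Moves the arm, as the interface text tells. Its arguments: {"type":"object","properties":{"rows":{"type":"array","items":{"type":"array","items":{"type":"number"}}}},"required":["rows"]}

```bash
mkdir -p pics; ls; cat > h.py <<'E'
from bench import *
import numpy as np, cv2
from scipy.spatial.transform import Rotation as R
def ray(im,u,v,fish=False):
    K=np.array(im["mtx"]);E=np.array(im["extrinsics"])
    x=(u-K[0,2])/K[0,0];y=(v-K[1,2])/K[1,1]
    if fish:
        r=np.hypot(x,y);s=np.sin(r)/r if r>1e-9 else 1;d=np.array([x*s,-y*s,-np.cos(r)])
    else: d=np.array([x,-y,-1.])
    return E[:3,3],E[:3,:3]@d
def onz(im,u,v,z,fish=False):
    o,d=ray(im,u,v,fish);return o+d*(z-o[2])/d[2]
def proj(im,p):
    K=np.array(im["mtx"]);E=np.array(im["extrinsics"]);c=E[:3,:3].T@(np.array(p,float)-E[:3,3])
    return K[0,2]+K[0,0]*c[0]/-c[2],K[1,2]-K[1,1]*c[1]/-c[2]
def save(im,n): cv2.imwrite("pics/"+n,cv2.cvtColor(im["image"],cv2.COLOR_RGB2BGR))
E
python3 - <<'E'
from h import *
import pickle
for n in("scene","top","wrist"):
    im=get_image(n);save(im,n+"0.png");pickle.dump(im,open(n+"0.pkl","wb"));print(n,np.array(im["extrinsics"])[:3,3],np.array(im["mtx"])[0])
print(read_state())
E
```

```text
pics
scene [1372.48294389 -598.84250829  959.92660437] [552.83639564   0.         313.38968126]
top [ 373.44787147  -24.94086823 1069.84652591] [442.64926967   0.         313.20533781]
wrist [326.09928198 539.45295382 374.2396156 ] [371.64829954   0.         316.36340196]
{'clock': 0.15, 'joints': array([ 1.42062671e+00,  3.85371045e-01,  6.90846999e-03, -3.32837817e-04,
       -1.19403601e+00, -2.58565354e-01]), 'joint_vel': array([-0.00031419, -0.00248787,  0.00367367,  0.00253124,  0.00036652,
        0.00118518]), 'joint_efforts': array([-1.25756460e-04, -3.92676508e+01,  1.88580823e+01,  4.18854252e+00,
       -3.40016115e-03, -9.34523499e-07]), 'position': array([248.24444823, 573.10176461, 241.46884192]), 'ee_rot': array([ 9.79176726e-01, -2.03007857e-01, -1.08360484e-04,  8.58257966e-04]), 'contact_force': array([-0.15374657,  0.10525185, -0.24519606]), 'wrist_torque': array([ 0.00604575, -0.02157373, -0.00059432]), 'gripper_width': 85.68452114560375}
```

View pics/top0.png

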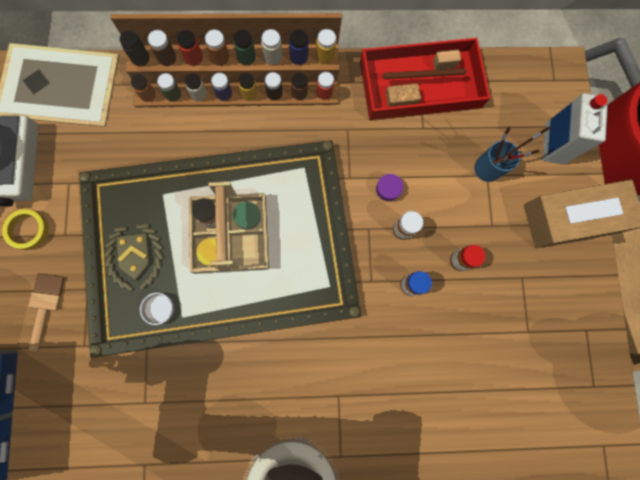

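View pics/scene0.png

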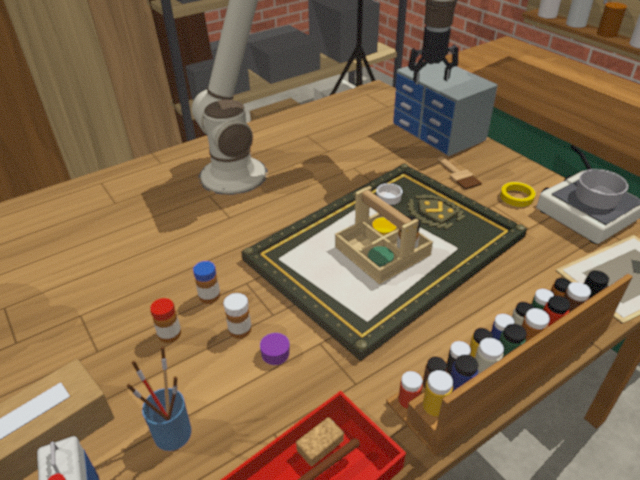

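Top view: the white lid is at (411,223), red at (470,257), blue at (419,283), and the purple look-alike tin at (391,187). In the caddy, black is at (205,210), green at (246,215), yellow at (209,250), and the empty well at (248,248). Red lids also appear in the rack at (186,45) and (325,85), but only (470,257) stands on the bench to the right among its white and blue siblings. I'll confirm that in a crop and measure.

```bash
python3 - <<'E'
from h import *
import pickle
t=pickle.load(open("top0.pkl","rb"));s=pickle.load(open("scene0.pkl","rb"))
def blob(im,lo,hi,roi):
    h=cv2.cvtColor(im["image"],cv2.COLOR_RGB2HSV);m=cv2.inRange(h,lo,hi)
    k=np.zeros_like(m);x0,y0,x1,y1=roi;k[y0:y1,x0:x1]=255;m&=k
    n,l,st,c=cv2.connectedComponentsWithStats(m);i=1+np.argmax(st[1:,4]);return c[i],st[i]
for n,im,lo,hi,roi,z in[("red",t,(0,150,90),(6,255,255),(440,235,500,280),95),("red_s",s,(0,150,90),(6,255,255),(140,290,190,345),85),
 ("blue",t,(105,150,60),(125,255,255),(395,265,440,300),95),("blue_s",s,(105,150,60),(125,255,255),(185,255,225,285),85),("white",t,(0,0,170),(180,60,255),(390,205,430,240),95),
 ("dish",t,(0,0,150),(180,60,255),(136,288,180,330),46),("yellow",t,(20,150,90),(32,255,255),(192,232,222,268),60),("green",t,(60,60,20),(95,255,255),(228,195,264,232),60)]:
    try:
        c,st=blob(im,lo,hi,roi);print(n,c.round(1),st,onz(im,*c,z).round(1))
    except Exception as e: print(n,e)
a=cv2.resize(t["image"][175:285,170:285],None,fx=5,fy=5,interpolation=cv2.INTER_CUBIC)
b=cv2.resize(s["image"][180:290,325:445],None,fx=5,fy=5,interpolation=cv2.INTER_CUBIC)
a=a[:550];c=cv2.resize(t["image"][205:300,380:500],None,fx=2,fy=2)
W=np.zeros((600,800,3),np.uint8);W[:550,:575]=a;W[:190,560:800]=c
cv2.imwrite("pics/crop1.png",W[:,:,::-1])
b=cv2.resize(b,(600,550));cv2.imwrite("pics/crop2.png",b[:,:,::-1])
E
```

```text
red [473.1 255.6] [461 245  25  22 442] [ 499.4 -420.1   95. ]
red_s [162.2 308.7] [151 298  23  22 403] [ 501.2 -425.1   85. ]
blue [419.4 282.1] [409 272  22  21 378] [ 443.2 -294.1   95. ]
blue_s [203.8 268.9] [194 262  20  15 228] [ 438.1 -296.3   85. ]
white [411.6 221.3] [401 211  22  22 376] [ 581.3 -286.    95. ]
dish [157.6 308.2] [140 293  32  32 649] [402.9 293.   46. ]
yellow [206.6 250.7] [196 238  21  27 420] [529.7 182.   60. ]
green [241.5 214.6] [235 202  16  26 270] [613.1 102.7  60. ]
```

View pics/crop1.png

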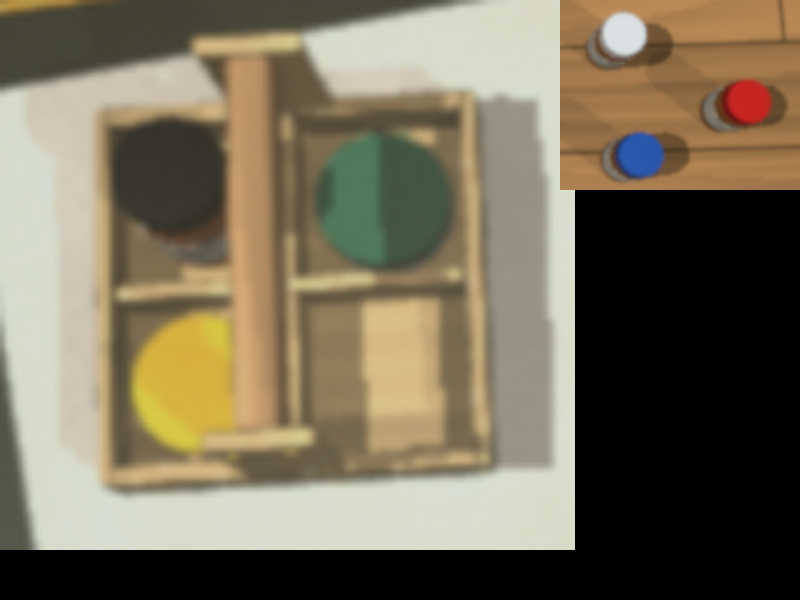

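The crop confirms that the red jar on the bench is the one at (473,256). In it the rail runs from (247,45) to (258,438), and the walls' rim corners are at (100,112), (472,95), (490,466) and (107,486). The empty well is lower right.

```bash
python3 - <<'E'
from h import *
import pickle
t=pickle.load(open("top0.pkl","rb"))
f=lambda u,v,z:onz(t,u/5+170-.4,v/5+175-.4,z)
a,b=f(247,45,165),f(258,438,165);d=a-b;print("rail",a,b,(a+b)/2,np.linalg.norm(d),np.degrees(np.arctan2(d[1],d[0])))
C=[f(*p,66) for p in[(100,112),(472,95),(490,466),(107,486)]]
print("rim",np.mean(C,0),[np.linalg.norm(C[i]-C[i-1]).round() for i in range(4)])
for i,j in((0,3),(1,2)):
    d=C[i]-C[j];print(np.degrees(np.arctan2(d[1],d[0])))
for i,j in((0,1),(3,2)):
    d=C[i]-C[j];print(np.degrees(np.arctan2(-d[0],d[1])))
st=read_state();r=R.from_quat(st["ee_rot"]);print(r.as_matrix().round(3))
E
```

```text
rail [656.08247605 136.68983779 165.        ] [489.06253544 130.65910155 165.        ] [572.57250574 133.67446967 165.        ] 167.12878369857734 2.0679308253361195
rim [571.16957749 132.38695733  66.        ] [np.float64(174.0), np.float64(172.0), np.float64(175.0), np.float64(172.0)]
2.222342632004546
2.1968839406114187
1.6503000493253888
1.6214675960793217
[[ 0.918 -0.398 -0.001]
 [-0.398 -0.918 -0.002]
 [ 0.     0.002 -1.   ]]
```

```bash
cat > plan.py <<'E'
from h import *
import sys
# target: x y z (grasp point), yaw of tool x, tilt ; prints tool-frame turn and then shift after the turn
def plan(p,yaw,tilt):
    st=read_state();r=R.from_quat(st["ee_rot"])
    y=np.radians(yaw);X=np.array([np.cos(y),np.sin(y),0]);Z=np.array([0,0,-1.]);Y=np.cross(Z,X)
    g=R.from_matrix(np.c_[X,Y,Z])*R.from_rotvec([0,np.radians(tilt),0])
    tcp=np.array(p,float)+8*g.as_matrix()[:,2]
    print("now tcp",st["position"].round(1),"grasp",(st["position"]-8*r.as_matrix()[:,2]).round(1),"F",st["contact_force"].round(1),"w",round(st["gripper_width"],1),"t",st["clock"])
    print("turn deg",np.degrees((r.inv()*g).as_rotvec()).round(2),"shift cm after turn",(g.inv().apply(tcp-st["position"])/10).round(2),"before turn",(r.inv().apply(tcp-st["position"])/10).round(2))
if __name__=="__main__":
    a=list(map(float,sys.argv[1:]));plan(a[:3],a[3],a[4])
E
python3 plan.py 499 -421 230 -88 0
```

```text
now tcp [248.2 573.1 241.5] grasp [248.2 573.1 249.5] F [-0.2  0.1 -0.2] w 85.7 t 0.15
turn deg [ 8.000e-02 -6.000e-02  6.457e+01] shift cm after turn [100.22 -21.59   1.95] before turn [62.53 81.24  2.1 ]
```

>>> servo_tool(
  rows=[
    [1, 0, 0, 0, 0, 0, 8],
    [1, 0, 0, 0, 0, 0, 8],
    [1, 0, 0, 0, 0, 0, 8],
    [1, 0, 0, 0, 0, 0, 8],
    [1, 0, 0, 0, 0, 0, 8],
    [1, 0, 0, 0, 0, 0, 8],
    [1, 0, 0, 0, 0, 0, 8],
    [1, 0, 0, 0, 0, 0, 8],
    [1, 0, -4, 0, 0, 0, 0],
    [1, 0, -4, 0, 0, 0, 0],
    [1, 0, -4, 0, 0, 0, 0],
    [1, 0, -4, 0, 0, 0, 0],
  ],
)

```text
clock: 1.35
position: [409.5, 580.6, 241.9]
ee_rot: [0.723, -0.691, 0.0, 0.0]
contact_force: [-0.2, 1.8, 0.4]
gripper_width: 85.5
```

>>> servo_tool(
  rows=[
    [1, 4, 0, 0, 0, 0, 0],
    [1, 4, 0, 0, 0, 0, 0],
    [1, 4, 0, 0, 0, 0, 0],
    [1, 4, 0, 0, 0, 0, 0],
    [1, 4, 0, 0, 0, 0, 0],
    [1, 4, 0, 0, 0, 0, 0],
    [1, 4, 0, 0, 0, 0, 0],
    [1, 4, 0, 0, 0, 0, 0],
    [1, 4, 0, 0, 0, 0, 0],
    [1, 4, 0, 0, 0, 0, 0],
    [1, 4, 0, 0, 0, 0, 0],
    [1, 4, 0, 0, 0, 0, 0],
  ],
)

```text
clock: 2.55
position: [429.4, 99.5, 242.3]
ee_rot: [0.723, -0.691, -0.0, -0.0]
contact_force: [0.7, -0.3, -0.2]
gripper_width: 85.3
```

>>> servo_tool(
  rows=[
    [1, 4, 0, 0, 0, 0, 0],
    [1, 4, 0, 0, 0, 0, 0],
    [1, 4, 0, 0, 0, 0, 0],
    [1, 4, 0, 0, 0, 0, 0],
    [1, 4, 0, 0, 0, 0, 0],
    [1, 4, 0, 0, 0, 0, 0],
    [1, 4, 0, 0, 0, 0, 0],
    [1, 0, 0, 0, 0, 0, 0],
  ],
)

```text
clock: 3.35
position: [442.0, -181.9, 241.8]
ee_rot: [0.721, -0.693, -0.0, 0.001]
contact_force: [-0.2, 0.2, -0.3]
gripper_width: 85.2
```

```bash
python3 plan.py 499 -421 190 -88 -20; python3 - <<'E'
from h import *
im=get_image("wrist");save(im,"w1.png")
E
```

```text
now tcp [ 442.  -181.9  241.8] grasp [ 442.  -181.9  249.8] F [-0.2  0.2 -0.3] w 85.2 t 3.35
turn deg [  0.11 -20.02   0.24] shift cm after turn [24.41 -4.86 -2.58] before turn [23.84 -4.76  5.93]
```

View pics/w1.png

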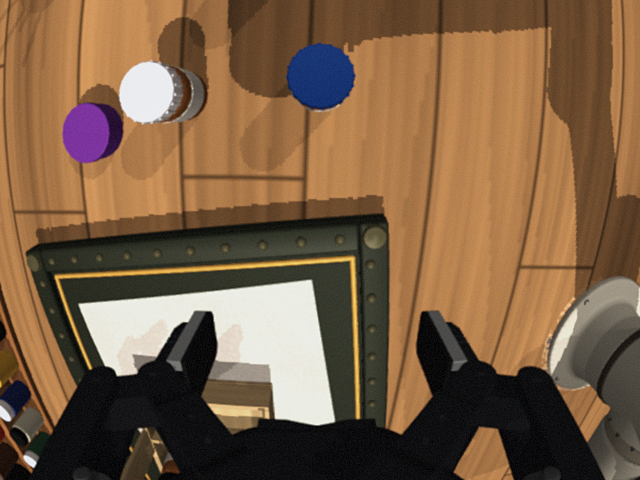

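The wrist view shows the blue lid at (321,77), white at (150,92) and purple at (93,132). Red is still past the top edge. I'll go on to a point above it and tilt.

>>> servo_tool(
  rows=[
    [1, 4, -0.8, 0, 0, 0, 0],
    [1, 4, -0.8, 0, 0, 0, 0],
    [1, 4, -0.8, 0, 0, 0, 0],
    [1, 3, -0.8, 0, 0, 0, 0],
    [1, 3, -0.8, 0, 0, 0, 0],
    [1, 3, -0.8, 0, 0, 0, 0],
    [1, 0, 0, 0, 0, -6.7, 0],
    [1, 0, 0, 0, 0, -6.7, 0],
    [1, 0, 0, 0, 0, -6.6, 0],
    [1, 0, 0, 0, 0, 0, 0],
    [1, 0, 0, 0, 0, 0, 0],
  ],
)

```text
clock: 4.5
position: [500.0, -385.7, 241.5]
ee_rot: [0.712, -0.681, -0.126, -0.119]
contact_force: [0.3, -0.1, -0.2]
gripper_width: 85.4
```

```bash
python3 plan.py 499 -421 190 -88 -20; python3 - <<'E'
from h import *
im=get_image("wrist");save(im,"w2.png")
h=cv2.cvtColor(im["image"],cv2.COLOR_RGB2HSV);m=cv2.inRange(h,(0,150,60),(6,255,255))
n,l,st,c=cv2.connectedComponentsWithStats(m)
for i in range(1,n):
    if st[i,4]>500: print(c[i],st[i],onz(im,*c[i],95,True).round(1))
for nm in("top","scene"):
    im=get_image(nm);h=cv2.cvtColor(im["image"],cv2.COLOR_RGB2HSV);m=cv2.inRange(h,(0,150,60),(6,255,255))
E
```

```text
now tcp [ 500.  -385.7  241.5] grasp [ 500.2 -388.5  249. ] F [ 0.3 -0.1 -0.2] w 85.4 t 4.5
turn deg [ 0.27 -0.03  0.53] shift cm after turn [5.07 0.23 4.43] before turn [5.07 0.25 4.44]
[318.30968495 108.94842474] [ 281   71   75   75 4285] [ 501.2 -427.4   95. ]
[ 16.79205852 221.46673633] [   0  134   49  135 2871] [ 807.7 -324.3   95. ]
[ 35.52112676 307.37323944] [ 17 290  34  40 710] [ 858.6 -184.    95. ]
```

View pics/w2.png

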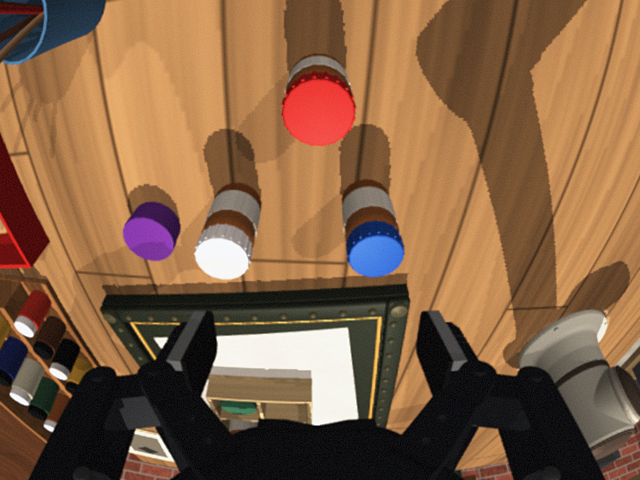

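The red lid is at (318,109), giving about (501,-427) against (499,-420) from the top view. I'll use (500,-424). White is at (223,255) and blue at (375,252), both well clear.

```bash
python3 plan.py 500 -424 150 -88 -20;python3 plan.py 500 -424 70 -88 -20
```

```text
now tcp [ 500.  -384.8  242.8] grasp [ 500.2 -387.5  250.3] F [ 1.1 -0.4  0.3] w 85.3 t 4.65
turn deg [ 0.23 -0.06  0.65] shift cm after turn [6.86 0.14 8.18] before turn [6.84 0.18 8.19]
now tcp [ 500.  -384.8  242.8] grasp [ 500.2 -387.5  250.3] F [ 1.1 -0.4  0.3] w 85.3 t 4.65
turn deg [ 0.23 -0.06  0.65] shift cm after turn [ 9.59  0.14 15.7 ] before turn [ 9.57  0.18 15.71]
```

>>> servo_tool(
  rows=[
    [1, 2.3, 0, 2, 0, 0, 0.6],
    [1, 2.3, 0, 3, 0, 0, 0],
    [1, 2.2, 0.1, 3.2, 0, 0, 0],
    [1, 0, 0, 0, 0, 0, 0],
    [1, 0, 0, 0, 0, 0, 0],
  ],
)

```text
clock: 5.15
position: [500.1, -421.4, 142.7]
ee_rot: [0.709, -0.684, -0.126, -0.119]
contact_force: [-0.3, -0.1, 0.8]
gripper_width: 85.2
```

```bash
python3 plan.py 500 -424 70 -88 -20; python3 - <<'E'
from h import *
im=get_image("wrist");save(im,"w3.png")
h=cv2.cvtColor(im["image"],cv2.COLOR_RGB2HSV);m=cv2.inRange(h,(0,150,60),(6,255,255))
n,l,st,c=cv2.connectedComponentsWithStats(m)
for i in range(1,n):
    if st[i,4]>1500: print(c[i],st[i],onz(im,*c[i],95,True).round(1))
E
```

```text
now tcp [ 500.1 -421.4  142.7] grasp [ 500.3 -424.2  150.2] F [-0.3 -0.1  0.8] w 85.2 t 5.15
turn deg [ 0.28 -0.03 -0.  ] shift cm after turn [2.73 0.02 7.54] before turn [ 2.72 -0.01  7.55]
[316.04218461 234.71303888] [ 266  185  102   97 7562] [ 501.2 -432.5   95. ]
```

View pics/w3.png

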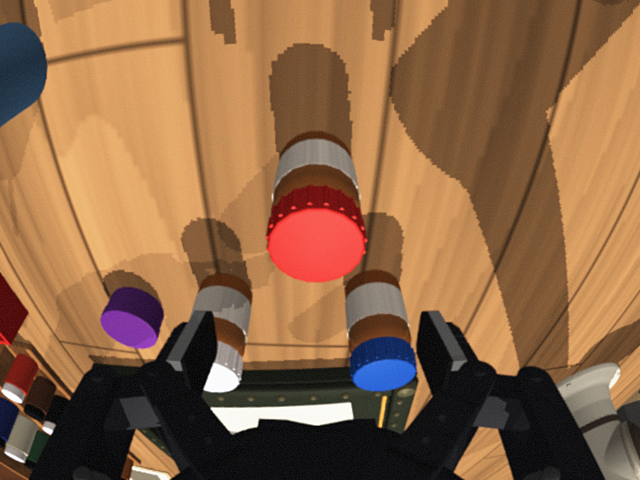

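The lid's top face is centred near (317,243), between the fingers at 205 and 427. That puts y at about -427, so I'll nudge slightly and descend.

>>> servo_tool(
  rows=[
    [1, 0.7, 0, 1.5, 0, 0, 0],
    [1, 0.6, 0, 1.5, 0, 0, 0],
    [1, 0.6, 0, 1.5, 0, 0, 0],
    [1, 0.6, 0, 1.5, 0, 0, 0],
    [1, 0.4, 0, 1.5, 0, 0, 0],
    [1, 0, 0, 0, 0, 0, 0],
    [0, 0, 0, 0, 0, 0, 0],
    [0, 0, 0, 0, 0, 0, 0],
    [0, 0, 0, 0, 0, 0, 0],
    [0, 0, 0, 0, 0, 0, 0],
    [0, 0, 0, 0, 0, 0, 0],
    [0, 0, 0, 0, 0, 0, 0],
  ],
)

```text
clock: 6.4
position: [500.5, -424.5, 63.1]
ee_rot: [0.709, -0.684, -0.125, -0.119]
contact_force: [1.3, -1.4, 4.8]
gripper_width: 49.3
```

>>> servo_tool(
  rows=[
    [0, 0, 0, 0, 0, 0, 0],
    [0, 0, 0, 0, 0, 0, 0],
    [0, 0, 0, 0, 0, 0, 0],
  ],
)

```text
clock: 6.7
position: [500.6, -424.4, 63.1]
ee_rot: [0.709, -0.684, -0.125, -0.119]
contact_force: [1.6, -1.6, 5.2]
gripper_width: 48.8
```

```bash
python3 plan.py 500 -424 280 -88 -20
```

```text
now tcp [ 500.6 -424.4   63.1] grasp [ 500.7 -427.2   70.6] F [ 1.6 -1.6  5.2] w 48.8 t 6.7
turn deg [ 0.08 -0.13  0.  ] shift cm after turn [ -7.46   0.05 -19.57] before turn [ -7.42   0.08 -19.58]
```

>>> servo_tool(
  rows=[
    [0, -0.35, 0, -0.95, 0, 0, 0],
    [0, -0.7, 0, -1.9, 0, 0, 0],
    [0, -0.7, 0, -1.9, 0, 0, 0],
    [0, -0.7, 0, -1.9, 0, 0, 0],
    [0, -0.7, 0, -1.9, 0, 0, 0],
    [0, -0.7, 0, -1.9, 0, 0, 0],
    [0, -0.7, 0, -1.9, 0, 0, 0],
    [0, -0.5, 0, -1.3, 0, 0, 0],
    [0, 0, 0, 0, 0, 0, 0],
    [0, 0, 0, 0, 0, 0, 0],
  ],
)

```text
clock: 7.7
position: [499.9, -422.4, 206.3]
ee_rot: [0.708, -0.684, -0.127, -0.12]
contact_force: [0.4, 0.9, -3.1]
gripper_width: 49.2
```

```bash
python3 plan.py 532 90 210 -88 -20; python3 - <<'E'
from h import *
im=get_image("scene");save(im,"s2.png");w=get_image("wrist")
a=cv2.resize(im["image"][150:400,100:450],(420,300));b=cv2.resize(w["image"],(400,300))
cv2.imwrite("pics/c3.png",np.hstack([a,b[:, :380]])[:,:,::-1])
E
```

```text
now tcp [ 499.9 -422.4  206.3] grasp [ 500.  -425.1  213.8] F [ 0.4  0.9 -3.1] w 49.2 t 7.7
turn deg [ 0.24  0.08 -0.08] shift cm after turn [-48.14  -4.99  17.93] before turn [-48.12  -5.    17.98]
```

View pics/c3.png

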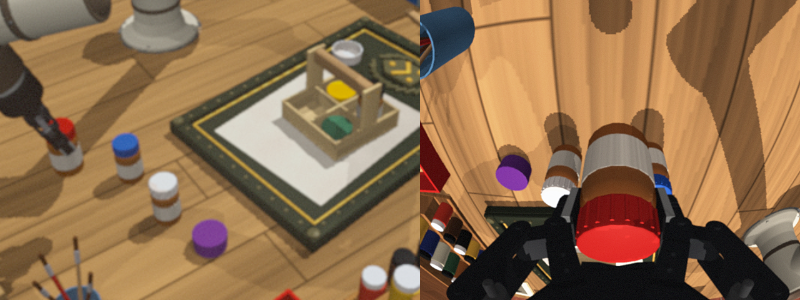

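The jar is held and hangs upright between the fingers. Next I'll carry it over the well.

>>> servo_tool(
  rows=[
    [0, -1.5, -0.15, 0.56, 0, 0, 0],
    [0, -3, -0.3, 1.12, 0, 0, 0],
    [0, -3, -0.3, 1.12, 0, 0, 0],
    [0, -3, -0.3, 1.12, 0, 0, 0],
    [0, -3, -0.3, 1.12, 0, 0, 0],
    [0, -3, -0.3, 1.12, 0, 0, 0],
    [0, -3, -0.3, 1.12, 0, 0, 0],
    [0, -3, -0.3, 1.12, 0, 0, 0],
    [0, -3, -0.3, 1.12, 0, 0, 0],
    [0, -3, -0.3, 1.12, 0, 0, 0],
    [0, -3, -0.3, 1.12, 0, 0, 0],
    [0, -3, -0.3, 1.12, 0, 0, 0],
  ],
)

```text
clock: 9.0
position: [521.0, -52.3, 202.9]
ee_rot: [0.708, -0.684, -0.127, -0.119]
contact_force: [-0.1, -0.4, -1.5]
gripper_width: 49.4
```

>>> servo_tool(
  rows=[
    [0, -3, -0.3, 1.1, 0, 0, 0],
    [0, -3, -0.3, 1.1, 0, 0, 0],
    [0, -3, -0.3, 1.1, 0, 0, 0],
    [0, -2, -0.2, 0.7, 0, 0, 0],
    [0, -1.5, -0.2, 0.6, 0, 0, 0],
    [0, 0, 0, 0, 0, 0, 0],
    [0, 0, 0, 0, 0, 0, 0],
  ],
)

```text
clock: 9.7
position: [529.4, 79.9, 202.6]
ee_rot: [0.708, -0.684, -0.127, -0.118]
contact_force: [-0.6, 1.0, -2.4]
gripper_width: 48.9
```

```bash
python3 plan.py 532 90 100 -88 -20; python3 - <<'E'
from h import *
t=get_image("top");s=get_image("scene");w=get_image("wrist")
save(w,"w4.png");save(t,"t4.png")
a=cv2.resize(t["image"][175:285,180:330],(480,352));b=cv2.resize(s["image"][150:290,310:460],(320,299))
W=np.zeros((600,800,3),np.uint8);W[:352,:480]=a;W[:299,480:]=b;W[360:,:320]=cv2.resize(w["image"],(320,240))
cv2.imwrite("pics/c4.png",W[:,:,::-1])
E
```

```text
now tcp [529.4  79.9 202.6] grasp [529.6  77.2 210.1] F [-0.6  1.  -2.4] w 48.9 t 9.7
turn deg [ 0.33 -0.04 -0.05] shift cm after turn [ 2.57 -0.29 10.78] before turn [ 2.56 -0.36 10.78]
```

View pics/c4.png

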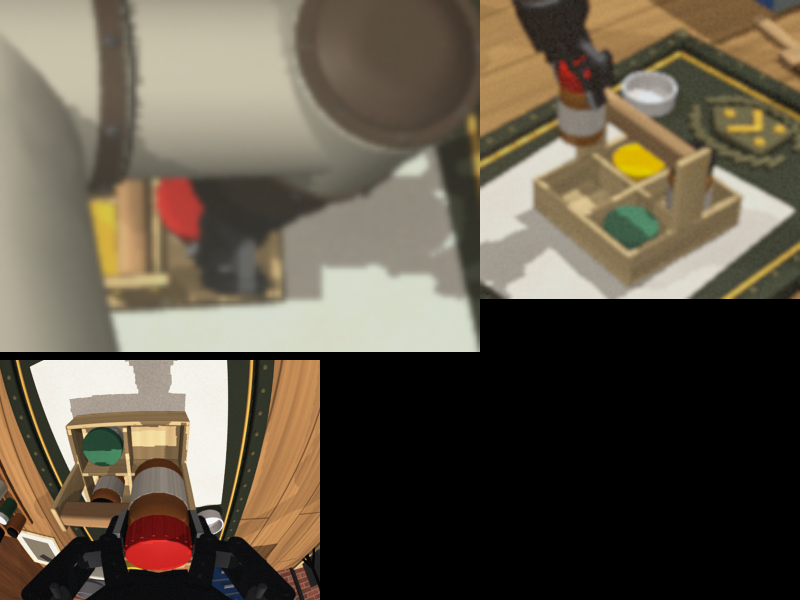

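>>> servo_tool(
  rows=[
    [0, -0.6, -0.15, 0.22, 0, 0, 0],
    [0, -0.6, -0.15, 0.22, 0, 0, 0],
    [0, 0.3, 0, 0.9, 0, 0, 0],
    [0, 0.55, 0, 1.5, 0, 0, 0],
    [0, 0.55, 0, 1.5, 0, 0, 0],
    [0, 0.5, 0, 1.4, 0, 0, 0],
    [0, 0.3, 0, 0.8, 0, 0, 0],
    [0, 0, 0, 0, 0, 0, 0],
    [0, 0, 0, 0, 0, 0, 0],
  ],
)

```text
clock: 10.75
position: [532.7, 93.0, 138.7]
ee_rot: [0.708, -0.684, -0.126, -0.119]
contact_force: [0.4, 0.0, -0.9]
gripper_width: 49.0
```

```bash
python3 plan.py 532 90 100 -88 -20; python3 - <<'E'
from h import *
s=get_image("scene");w=get_image("wrist")
save(w,"w5.png")
W=np.hstack([cv2.resize(w["image"][100:480,80:560],(480,380)),cv2.resize(s["image"][150:290,320:440],(320,380))])
cv2.imwrite("pics/c5.png",W[:,:,::-1])
E
```

```text
now tcp [532.7  93.  138.7] grasp [532.8  90.3 146.2] F [ 0.4  0.  -0.9] w 49.0 t 10.75
turn deg [ 0.18 -0.01 -0.04] shift cm after turn [1.6  0.08 4.34] before turn [1.6  0.07 4.34]
```

View pics/c5.png

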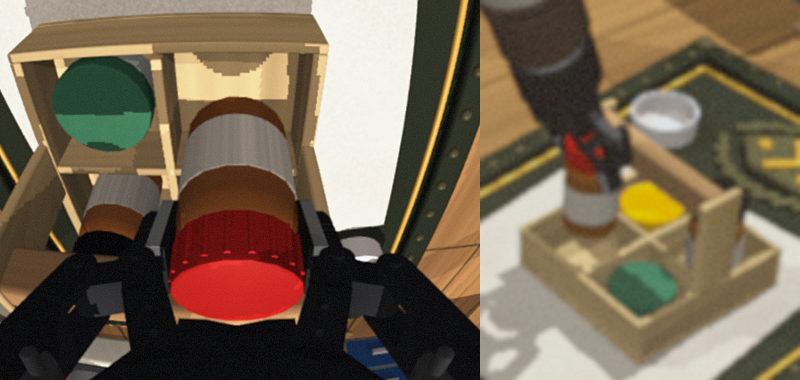

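The jar's underside lies between the partition (x≈172) and the outer wall (x≈310), clear of the rail. I'll lower it in.

>>> servo_tool(
  rows=[
    [0, 0.3, 0, 0.9, 0, 0, 0],
    [0, 0.35, 0, 0.95, 0, 0, 0],
    [0, 0.35, 0, 0.95, 0, 0, 0],
    [0, 0.3, 0, 0.8, 0, 0, 0],
    [0, 0.2, 0, 0.5, 0, 0, 0],
    [0, 0, 0, 0, 0, 0, 0],
    [0, 0, 0, 0, 0, 0, 0],
  ],
)

```text
clock: 11.55
position: [532.4, 92.9, 94.9]
ee_rot: [0.708, -0.684, -0.126, -0.119]
contact_force: [-0.2, 1.0, -2.3]
gripper_width: 49.0
```

>>> servo_tool(
  rows=[
    [0, 0.03, 0, 0.1, 0, 0, 0],
    [0, 0.03, 0, 0.1, 0, 0, 0],
    [0, 0, 0, 0, 0, 0, 0],
  ],
)

```text
clock: 11.85
position: [532.2, 93.1, 93.0]
ee_rot: [0.708, -0.684, -0.126, -0.119]
contact_force: [0.4, -0.0, -1.7]
gripper_width: 49.3
```

>>> servo_tool(
  rows=[
    [0, 0.04, 0, 0.1, 0, 0, 0],
    [0, 0, 0, 0, 0, 0, 0],
    [0, 0, 0, 0, 0, 0, 0],
  ],
)

```text
clock: 12.15
position: [532.2, 93.0, 91.8]
ee_rot: [0.708, -0.684, -0.126, -0.119]
contact_force: [-0.3, -0.3, -1.2]
gripper_width: 49.3
```

>>> servo_tool(
  rows=[
    [0, 0.03, 0, 0.1, 0, 0, 0],
    [0, 0, 0, 0, 0, 0, 0],
    [0, 0, 0, 0, 0, 0, 0],
  ],
)

```text
clock: 12.45
position: [532.2, 93.1, 90.7]
ee_rot: [0.708, -0.684, -0.126, -0.119]
contact_force: [0.9, -0.2, -2.4]
gripper_width: 49.2
```

>>> servo_tool(
  rows=[
    [0, 0.03, 0, 0.1, 0, 0, 0],
    [0, 0, 0, 0, 0, 0, 0],
    [0, 0, 0, 0, 0, 0, 0],
  ],
)

```text
clock: 12.75
position: [532.2, 93.1, 89.6]
ee_rot: [0.708, -0.684, -0.126, -0.119]
contact_force: [-0.3, 0.6, -2.0]
gripper_width: 48.9
```

>>> servo_tool(
  rows=[
    [0, 0.03, 0, 0.1, 0, 0, 0],
    [0, 0, 0, 0, 0, 0, 0],
    [0, 0, 0, 0, 0, 0, 0],
  ],
)

```text
clock: 13.05
position: [532.3, 93.2, 89.1]
ee_rot: [0.708, -0.684, -0.126, -0.12]
contact_force: [0.3, 0.4, 2.6]
gripper_width: 49.2
```

>>> servo_tool(
  rows=[
    [0, 0.03, 0, 0.1, 0, 0, 0],
    [0, 0, 0, 0, 0, 0, 0],
    [0, 0, 0, 0, 0, 0, 0],
  ],
)

```text
clock: 13.35
position: [532.3, 93.3, 89.0]
ee_rot: [0.709, -0.684, -0.126, -0.12]
contact_force: [-2.0, -1.1, 7.7]
gripper_width: 49.2
```

Force shows contact (+7.7 N). I'll ease off, release, and back out along the tool axis.

>>> servo_tool(
  rows=[
    [0, -0.03, 0, -0.08, 0, 0, 0],
    [0.85, 0, 0, 0, 0, 0, 0],
    [0.85, 0, 0, 0, 0, 0, 0],
    [0.85, 0, 0, 0, 0, 0, 0],
    [0.85, 0, 0, 0, 0, 0, 0],
    [0.85, 0, 0, 0, 0, 0, 0],
    [0.85, 0, 0, 0, 0, 0, 0],
  ],
)

```text
clock: 14.05
position: [532.2, 93.2, 88.4]
ee_rot: [0.708, -0.684, -0.126, -0.119]
contact_force: [0.4, 1.3, 0.5]
gripper_width: 72.7
```

>>> servo_tool(
  rows=[
    [0.85, 0, 0, -1, 0, 0, 0],
    [0.85, 0, 0, -2, 0, 0, 0],
    [0.85, 0, 0, -3, 0, 0, 0],
    [0.85, 0, 0, -4, 0, 0, 0],
    [0.85, 0, 0, -4, 0, 0, 0],
    [0.85, 0, 0, -4, 0, 0, 0],
    [1, 0, 0, 0, 0, 6.7, 0],
    [1, 0, 0, 0, 0, 6.7, 0],
    [1, 0, 0, 0, 0, 6.6, 0],
    [1, 0, 0, 0, 0, 0, 0],
    [1, 0, 0, 0, 0, 0, 0],
  ],
)

```text
clock: 15.15
position: [534.6, 32.2, 257.9]
ee_rot: [0.72, -0.694, -0.002, 0.001]
contact_force: [-0.6, -0.3, -0.7]
gripper_width: 85.1
```

```bash
python3 plan.py 572 133 260 2 0; python3 - <<'E'
from h import *
t=get_image("top");s=get_image("scene");w=get_image("wrist")
save(w,"w6.png");save(t,"t6.png");save(s,"s6.png")
W=np.hstack([cv2.resize(w["image"],(480,360)),cv2.resize(s["image"][150:290,320:440],(320,360))])
cv2.imwrite("pics/c6.png",W[:,:,::-1])
E
```

```text
now tcp [534.6  32.2 257.9] grasp [534.6  32.2 265.9] F [-0.6 -0.3 -0.7] w 85.1 t 15.15
turn deg [  0.1    0.23 -89.93] shift cm after turn [ 4.09 -9.94  0.59] before turn [-9.94 -4.11  0.59]
```

View pics/c6.png

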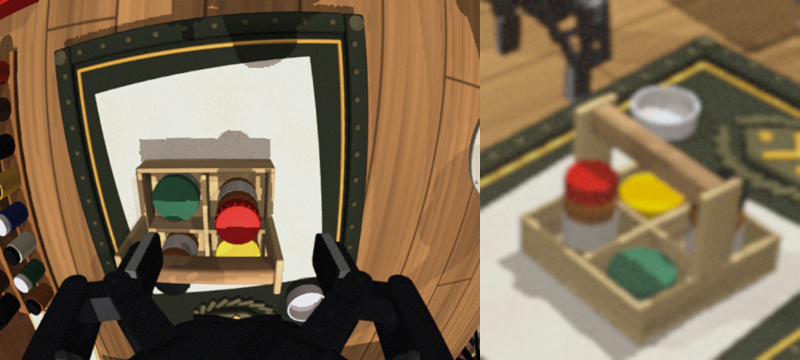

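The red jar stands upright in its well, lid at (238,222), with the caddy unmoved. Next I'll turn and move over the rail.

>>> servo_tool(
  rows=[
    [1, 0, 0, 0, 0, 0, -7.5],
    [1, 0, 0, 0, 0, 0, -7.5],
    [1, 0, 0, 0, 0, 0, -7.5],
    [1, 0, 0, 0, 0, 0, -7.5],
    [1, 0, 0, 0, 0, 0, -7.5],
    [1, 0, 0, 0, 0, 0, -7.5],
    [1, 0, 0, 0, 0, 0, -7.5],
    [1, 0, 0, 0, 0, 0, -7.5],
    [1, 0, 0, 0, 0, 0, -7.5],
    [1, 0, 0, 0, 0, 0, -7.5],
    [1, 0, 0, 0, 0, 0, -7.5],
    [1, 0, 0, 0, 0, 0, -7.5],
  ],
)

```text
clock: 16.5
position: [535.2, 30.9, 257.8]
ee_rot: [1.0, 0.019, -0.002, -0.0]
contact_force: [-0.2, 1.1, 0.1]
gripper_width: 85.4
```

>>> servo_tool(
  rows=[
    [1, 1, -2.5, 0, 0, 0, 0],
    [1, 1, -2.5, 0, 0, 0, 0],
    [1, 1, -2.5, 0, 0, 0, 0],
    [1, 1, -2.5, 0, 0, 0, 0],
    [1, 0, 0, 0, 0, 0, 0],
    [1, 0, 0, 0, 0, 0, 0],
  ],
)

```text
clock: 17.1
position: [571.6, 132.7, 257.1]
ee_rot: [1.0, 0.017, -0.002, -0.0]
contact_force: [0.7, -0.2, 0.8]
gripper_width: 85.4
```

```bash
python3 plan.py 572 133 152 2 0; python3 - <<'E'
from h import *
import pickle
w=get_image("wrist");save(w,"w7.png");pickle.dump(w,open("w7.pkl","wb"))
E
```

```text
now tcp [571.6 132.7 257.1] grasp [571.6 132.7 265.1] F [ 0.7 -0.2  0.8] w 85.4 t 17.1
turn deg [-0.01  0.25 -0.02] shift cm after turn [ 0.04 -0.03 11.31] before turn [ 0.09 -0.03 11.31]
```

View pics/w7.png

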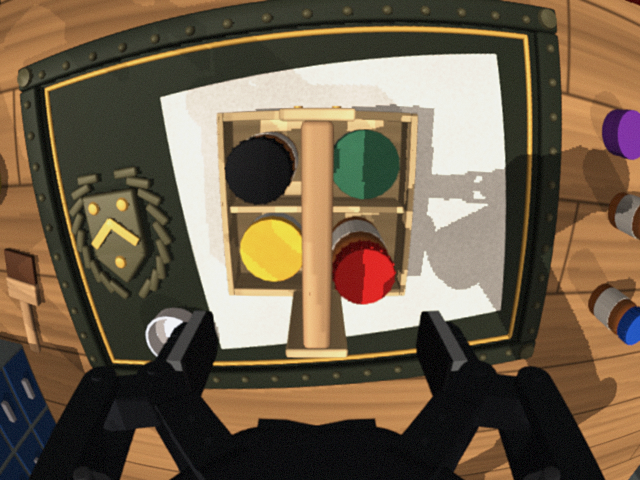

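The rail is at column 317, centred between the fingers (205 and 427), and its end boards are at (317,112) and (317,352).

```bash
python3 - <<'E'
from h import *
import pickle
w=pickle.load(open("w7.pkl","rb"))
a=onz(w,317,113,165,True);b=onz(w,317,352,165,True);print(a,b,(a+b)/2)
E
```

```text
[658.41594501 135.09943858 165.        ] [491.03905741 129.17945116 165.        ] [574.72750121 132.13944487 165.        ]
```

>>> servo_tool(
  rows=[
    [1, 0, 0, 2, 0, 0, 0],
    [1, 0, 0, 2, 0, 0, 0],
    [1, 0, 0, 2, 0, 0, 0],
    [1, 0, 0, 2, 0, 0, 0],
    [1, 0, 0, 0, 0, 0, 0],
    [1, 0, 0, 0, 0, 0, 0],
  ],
)

```text
clock: 17.75
position: [571.4, 132.2, 178.1]
ee_rot: [1.0, 0.017, -0.002, 0.0]
contact_force: [0.1, 0.6, 0.9]
gripper_width: 85.2
```

>>> servo_tool(
  rows=[
    [1, 0.2, 0, 1, 0, 0, 0],
    [1, 0, 0, 1.5, 0, 0, 0],
    [1, 0, 0, 1, 0, 0, 0],
    [1, 0, 0, 0, 0, 0, 0],
    [0, 0, 0, 0, 0, 0, 0],
    [0, 0, 0, 0, 0, 0, 0],
    [0, 0, 0, 0, 0, 0, 0],
    [0, 0, 0, 0, 0, 0, 0],
    [0, 0, 0, 0, 0, 0, 0],
    [0, 0, 0, 0, 0, 0, 0],
    [0, 0, 0, 0, 0, 0, 0],
    [0, 0, 0, 0, 0, 0, 0],
  ],
)

```text
clock: 18.95
position: [573.2, 132.6, 142.9]
ee_rot: [1.0, 0.018, -0.002, 0.0]
contact_force: [0.8, -4.4, 4.2]
gripper_width: 19.0
```

>>> servo_tool(
  rows=[
    [0, 0, 0, 0, 0, 0, 0],
    [0, 0, 0, 0, 0, 0, 0],
    [0, 0, 0, 0, 0, 0, 0],
    [0, 0, 0, 0, 0, 0, 0],
  ],
)

```text
clock: 19.35
position: [573.2, 132.7, 142.9]
ee_rot: [1.0, 0.018, -0.002, 0.0]
contact_force: [0.5, -4.5, 4.4]
gripper_width: 19.3
```

Gripped at 19.3 mm. I'll lift slowly.

>>> servo_tool(
  rows=[
    [0, 0, 0, -0.2, 0, 0, 0],
    [0, 0, 0, -0.4, 0, 0, 0],
    [0, 0, 0, -0.6, 0, 0, 0],
    [0, 0, 0, -0.8, 0, 0, 0],
    [0, 0, 0, -0.5, 0, 0, 0],
    [0, 0, 0, 0, 0, 0, 0],
    [0, 0, 0, 0, 0, 0, 0],
  ],
)

```text
clock: 20.05
position: [572.9, 133.3, 167.5]
ee_rot: [1.0, 0.017, -0.002, -0.0]
contact_force: [-0.2, -0.0, -8.4]
gripper_width: 19.0
```

```bash
python3 - <<'E'
from h import *
s=read_state();print(s["contact_force"],s["wrist_torque"])
t=get_image("scene");w=get_image("wrist")
W=np.hstack([cv2.resize(w["image"],(480,360)),cv2.resize(t["image"][130:290,310:450],(320,360))])
cv2.imwrite("pics/c8.png",W[:,:,::-1])
E
```

```text
[-0.23641283 -0.04122691 -8.36420795] [-0.03603515  0.03508486 -0.05709419]
```

View pics/c8.png

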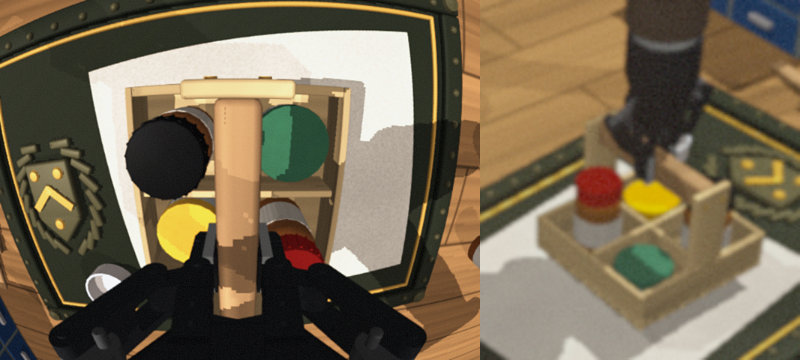

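Airborne and level: force -8.4 N, about the full load, and almost no wrist moment. I'll raise it the remaining 12.5 cm.

>>> servo_tool(
  rows=[
    [0, 0, 0, -0.5, 0, 0, 0],
    [0, 0, 0, -1.2, 0, 0, 0],
    [0, 0, 0, -1.5, 0, 0, 0],
    [0, 0, 0, -1.5, 0, 0, 0],
    [0, 0, 0, -1.5, 0, 0, 0],
    [0, 0, 0, -1.5, 0, 0, 0],
    [0, 0, 0, -1.5, 0, 0, 0],
    [0, 0, 0, -1.5, 0, 0, 0],
    [0, 0, 0, -1.2, 0, 0, 0],
    [0, 0, 0, -0.6, 0, 0, 0],
    [0, 0, 0, 0, 0, 0, 0],
    [0, 0, 0, 0, 0, 0, 0],
  ],
)

```text
clock: 21.35
position: [573.1, 133.1, 291.8]
ee_rot: [1.0, 0.017, -0.003, 0.0]
contact_force: [0.6, -0.0, -8.3]
gripper_width: 19.0
```

>>> servo_tool(
  rows=[
    [0, 0, 0, 0, 0, 0, 0],
    [0, 0, 0, 0, 0, 0, 0],
    [0, 0, 0, 0, 0, 0, 0],
    [0, 0, 0, 0, 0, 0, 0],
    [0, 0, 0, 0, 0, 0, 0],
    [0, 0, 0, 0, 0, 0, 0],
    [0, 0, 0, 0, 0, 0, 0],
    [0, 0, 0, 0, 0, 0, 0],
    [0, 0, 0, 0, 0, 0, 0],
    [0, 0, 0, 0, 0, 0, 0],
  ],
)

```text
clock: 22.35
position: [573.6, 133.2, 292.5]
ee_rot: [1.0, 0.018, -0.002, 0.0]
contact_force: [-0.9, -0.0, -7.8]
gripper_width: 19.0
```

```bash
python3 - <<'E'
from h import *
t=get_image("scene");w=get_image("wrist")
s=read_state();print(s["clock"],s["position"],s["contact_force"],s["wrist_torque"],s["gripper_width"],abs(s["joint_vel"]).max())
W=np.hstack([cv2.resize(w["image"],(480,360)),cv2.resize(t["image"][90:270,310:450],(320,360))])
cv2.imwrite("pics/c9.png",W[:,:,::-1])
E
```

```text
22.45 [573.55254792 133.16841344 292.43981336] [-6.11493081e-03  1.01132657e-02 -8.22269649e+00] [-0.05752272 -0.01175522 -0.03776161] 19.019021178124856 0.0038436647764815497
```

```bash
python3 - <<'E'
from h import *
s=get_image("scene");h=cv2.cvtColor(s["image"],cv2.COLOR_RGB2HSV)
for n,lo,hi,(x0,y0,x1,y1) in[("blue (start 203.8,268.9)",(105,150,60),(125,255,255),(185,255,225,285)),("red",(0,150,60),(6,255,255),(320,90,440,260)),("yellow",(20,150,90),(32,255,255),(340,100,440,200)),("green",(60,60,20),(95,255,255),(340,130,440,240))]:
    m=cv2.inRange(h[y0:y1,x0:x1],lo,hi);M=cv2.moments(m,True);print(n,M["m00"],M["m10"]/max(M["m00"],1)+x0,M["m01"]/max(M["m00"],1)+y0)
c=(573,133.);a=np.radians(2)
for n,o in(("red",(-41.5,-41.5,305)),("yellow",(-41.5,41.5,215)),("green",(41.5,-41.5,215))):
    print(n,"expected ~",proj(s,[573+o[0]*np.cos(a)-o[1]*np.sin(a),133+o[0]*np.sin(a)+o[1]*np.cos(a),o[2]+-45 if n=="red" else o[2]-5]))
job_done()
E
```

```text
blue (start 203.8,268.9) 275.0 203.84363636363636 269.59636363636366
red 308.0 363.7142857142857 169.7077922077922
yellow 344.0 388.03197674418607 176.39825581395348
green 334.0 384.75748502994014 205.67365269461078
red expected ~ (np.float64(362.69591724071057), np.float64(170.09753008132674))
yellow expected ~ (np.float64(388.1536340252651), np.float64(176.03495684016508))
green expected ~ (np.float64(385.4321946070214), np.float64(204.48790576404912))
the job is handed in; nothing more can be done
```

The red-lidded jar stands in the caddy's empty well, and the robot is now holding the loaded caddy by its rail about 15 cm above the plaque. I handed the job in at 22.5 s. No verdict came back.

**What I did:** I gripped the jar with the tool tilted 20° so the gripper stayed clear of the rail. I lowered it until the force reading showed it touching the well floor, then let go. After that I took the rail at its middle and lifted straight up.

**Last checks:**
- **Hold:** the tool is at z = 292 mm, vertical and essentially still. It carries about 8.2 N, slightly above the roughly 7.3 N I expected for 0.74 kg, with almost no wrist moment.
- **Contents:** the red, yellow and green lids lay within about 1.5 px of where a level caddy would put them in the scene view. I last saw the black jar in place just after lift-off.
- **Bench items:** the blue jar had moved less than 1 px. I did not re-measure the white jar or the dish at the end, but the arm never went near the white jar and stayed high where it passed the dish.
- **Not viewed:** the final picture was refused because I had reached the 12-picture limit. The last checks are therefore numbers only.

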